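Cap the soap tin, then take off only its outer lid

ROBOT

A 6-joint arm with a two-finger parallel gripper is mounted at the origin on the work surface. World frame = base frame: x ahead of the robot, y to its left, z up, the work surface at z = 0. Lengths are in mm, angles in rad, forces in N, time in s.
With the tool pointing down it reaches from about 400 to 925 mm from the base axis. Payload 3.4 kg.
Tool frame: the origin (TCP) lies on the centre line of the jaws, within the pads' length; the fingertips stand 17 mm ahead of it and the grasp point (between the pads) lies 2 mm behind it (manip.tips_ahead is the distance from the TCP to the fingertips, in mm); z points along the fingers, y is the line along which they close (so a half turn about z gives the same grasp; the last joint's range is limited). The gripper opens to 85 mm and grips with 20 to 120 N. Pads are 22 mm wide; open, the fingers measure 114 mm over their backs; the gripper's body (76 mm by 85 mm) begins 54 mm behind the grasp point. The pads swing forward as they close: fully open they stand 13 mm farther back than shut.
Start: joints at [-1.363, 0.307, 1.506, -0, 1.328, -0.073], TCP at [159.322, -552.492, 248.305] pointing down, gripper open.
Joint ranges: [-3.12, 3.12], [-1.05, 2.28], [0.14, 2.33], [-1.42, 4.57], [0.1, 2.73], [-2.68, 2.68]. Speed limits (rad/s): [2.57, 2.57, 3.14, 3.14, 3.14, 3.14].

INTERFACE

Orientations are given as a rotation vector (axis times angle).
In Python, from bench import manip gives the robot as it stands. The module is installed in compiled form; this text tells all that it offers.
- The arm moves only by the tool apply_moves, never from a script. Its argument "deltas" is a list of rows, each a list of 7 numbers: the shift along the tool's x, y, z in m, then the turn, a rotation vector about the tool's x, y, z in degrees, then the opening, from -1 (shut) to 1 (fully open). A call has 1 to 5 rows; each row is the pose to reach, as a shift and turn from the pose commanded when the call began, along the tool's axes at that moment; what a row does not reach only later rows make up. A row lasts 1/8 s, in which the tool goes at most 62.5 mm and 10.7 degrees, less where a joint would pass 70% of its speed; a pose out of reach is approached as far as the arm can. A call with a gripper value outside its range is refused whole. The fingers move at their own pace and stop on an object; "squeeze" is the grip in N (left out, the last holds). Time passes only in rows, so rows that repeat a pose let the fingers close. It gives the time, the measured TCP pose, the force, the opening and the grip force at its end, in the units of the state.
- manip.observe(): the state, without advancing time (a new reading comes with each control period).
- manip.capture(name): name is "scene" or "top" or "wrist"; returns a dict with "image" (420x560x3 uint8, red, green, blue), "fx", "fy", "cx", "cy" (pixels), "k1" (the pictures are not rectified: a ray, as slopes to the right and down, at radius r is drawn at 1 + k1 r^2 times it, then the intrinsics apply), "eye" and "orientation" of the camera in the world; the wrist camera has in their place "mount" (4x4, takes a point from camera to tool coordinates, whose origin is the TCP and whose axes are the flange's). Camera axes: x right, y down, z forward; pixel columns grow to the right and rows downward; lengths in mm; the calibration is good to about 2 mm. A picture is of the moment at which its call begins: read the wrist's pose just before it. There is no depth.
- manip.sign_off(): hands the job in; it is judged then, once.
The state is a dict: "t": time; "joint_positions": joint angles; "joint_vel": joint speeds; "tau": joint torques, N m; "position": TCP position; "eef_rot": TCP orientation; "ft_force": force on the tool from outside, world axes, zero at the start; "ft_torque": the same for the moment, N m; "grip_width": finger opening in mm; "finger_force": force on a finger pad.
Only numpy, scipy, OpenCV 4.12 (cv2) and the standard library are available. Lean on these libraries where they do the work, as an engineer would, in place of code of your own. Each camera call takes 0.05 s, during which the arm holds its last target. There are 200 camera calls.

TASK

The soap tin stands open with its two lids nested together beside it: pick the pair up as one, lower it gently onto the tin so that the inner lid sits fully home, then take the outer lid alone by its collar and lift it level, straight up, until its rim is clear of the top of the inner lid's post. Finish while still holding the outer lid there above the tin, ready to be wiped, with the inner lid left undisturbed in the tin. Leave the tin and the other things on the counter standing where they are.

Things in the scene. Friction and masses are not known exactly. Their poses are not given: they have to be found in the camera images.
- tin: Open metal tin, loose, 0.8 kg. Outside 120 (x) by 90 (y) by 70 mm high; walls 4 mm, mouth 112 x 82 mm. Soap bars inside reach 43 mm up. Origin: centre of the underside, z up; same after a half turn. Its long side (x) lies within 35 degrees of world x.
- inner_lid: Inner lid, metal, about 0.25 kg. Origin: centre of the underside, z up; same after a half turn. Plug 104 (x) by 74 (y) mm, z 0 to 16, lower edge rounded; flange 124 x 94, z 16 to 20, rests on the tin's rim (home: origin 54 mm above the tin's, long sides parallel). Starts on its plug on the counter under the outer lid; x within 46 degrees of world x.
- post_top (a point): Top centre of the inner lid's flat upright wooden post: 24 mm (lid x) by 14 mm (lid y), from the flange up to 80 mm above the inner lid's origin. Nested, it stands through the outer lid's collar and shows 34 mm above it. Raised by the post, the inner lid carries the outer lid along on its flange.
- outer_lid: Outer lid, white painted cover, about 0.3 kg, lying loose on the inner lid's flange (nested: origin 4 mm above the inner's, same yaw). Origin: centre of its lower rim, z up. Outside 142 (x) by 112 (y) mm; skirt 3 mm thick, z 0 to 16, open below, 8 mm play round the tin; top plate z 16 to 20. Its rim clears the post when its origin is over 80 mm above the inner lid's.
- collar_top (a point): Top centre of the outer lid's collar, 42 mm above the outer lid's origin: a rectangular chimney 40 mm (lid x) by 30 mm (lid y) outside, rising 22 mm from the top plate, with a through hole 32 x 22 mm (4 mm play round the post). Gripped here the outer lid lifts off over the post, the inner lid stays.
- dispenser: Bystander: dark metal soap dispenser with a black pump, 64 mm across, 171 mm tall, loose. Origin at the centre of its underside.
- brush_cup: Bystander: black cup with a toothbrush and a razor, 72 mm across, the cup 90 mm and the brush 185 mm tall, loose. Origin at the centre of its underside.
- soap_dish: Bystander: white dish 85 x 120 mm with a bar of soap, 34 mm tall in all, loose. Origin at the centre of its underside.

How it is judged (in metres and radians):
On the way, in this order (a step that is already met when the one before it is completed fails the run):
1. the two lids are raised together off the counter, still nested (height (world z) of inner_lid above 0.02 m and z of outer_lid in the frame of inner_lid below 0.009 m and horizontal distance between outer_lid and inner_lid below 0.01 m), for 0.1 s.
2. the nested pair sits on the tin, the inner lid fully home (z of inner_lid in the frame of tin between 0.05 and 0.057 m and horizontal distance between inner_lid and tin below 0.007 m and angle between the x axis of inner_lid and the x axis of tin, either way round below 0.12 rad and angle between the z axis of inner_lid and the z axis of tin, either way round below 0.05 rad and z of outer_lid in the frame of inner_lid below 0.009 m and horizontal distance between outer_lid and inner_lid below 0.01 m), for 0.2 s.
At the end, for the whole second after the job is handed in: Inner lid home in the tin (3 mm in height, 7 mm sideways, 0.05 rad tilt, 0.12 rad yaw), untouched; outer lid held still and level (0.2 rad) in the fingers above the tin (60 mm sideways), its origin over 80 mm above the inner lid's, touching neither; tin upright, moved under 40 mm (z of inner_lid in the frame of tin between 0.05 and 0.057 m and horizontal distance between inner_lid and tin below 0.007 m and angle between the x axis of inner_lid and the x axis of tin, either way round below 0.12 rad and angle between the z axis of inner_lid and the z axis of tin, either way round below 0.05 rad and z of outer_lid in the frame of inner_lid above 0.08 m and horizontal distance between outer_lid and tin below 0.06 m and angle between outer_lid's own z axis and vertical below 0.2 rad and contact force between the fingers and outer_lid above 2 N and contact force between each of outer_lid, the fingers and inner_lid below 0.1 N and contact force between outer_lid and tin below 0.1 N and linear speed of outer_lid below 0.03 m/s and linear speed of inner_lid below 0.02 m/s and angle between tin's own z axis and vertical below 0.05 rad and distance of tin from where it was at the start of the episode below 0.04 m); the arm keeps its last pose, push and grip.
It fails at once if the lids come apart while the inner lid is not home in the tin, or the inner lid is pulled out of place as the outer lid comes off (z of outer_lid in the frame of inner_lid above 0.014 m and not (z of inner_lid in the frame of tin between 0.05 and 0.057 m and horizontal distance between inner_lid and tin below 0.007 m and angle between the x axis of inner_lid and the x axis of tin, either way round below 0.12 rad and angle between the z axis of inner_lid and the z axis of tin, either way round below 0.05 rad)).
It fails at once if the lids are let go more than 15 mm above their place on the tin (contact force between the fingers and inner_lid below 0.05 N and contact force between the fingers and outer_lid below 0.05 N and horizontal distance between inner_lid and tin below 0.08 m and z of inner_lid in the frame of tin above 0.069 m).
It fails at once if the tin is pushed more than 40 mm or tipped (distance of tin from where it was at the start of the episode above 0.04 m or angle between tin's own z axis and vertical above 0.25 rad).
It fails at once if a bystander is moved more than 30 mm or tipped (distance of any of dispenser, brush_cup, soap_dish from where it was at the start of the episode above 0.03 m or angle between any of dispenser, brush_cup, soap_dish's own z axis and vertical above 0.3 rad).
It also fails if it takes over 51 s, if anything falls off the work surface, if the arm or the gripper's body presses on something with over 40 N, if the wrist force passes 120 N, or if a joint passes its speed limit or range.

## Working session

There is one attempt and no reset: what is moved stays moved. The work goes in short steps, Python scripts to look and compute and a tool call to move; the robot and the scene stay as the last step left them, time stands still between calls to the robot, and variables do not carry over. Pictures are saved under pics/ and viewed, at most 10 in all, crops included, and the job is handed in when it is done.

Besides the shell and the picture viewer there is one more tool, called as name([rows], argument=value, ...), one row to a line, values as JSON. apply_moves: Moves the arm, as the interface text tells. Its arguments: {"type":"object","properties":{"deltas":{"type":"array"},"squeeze":{"type":"number"}},"required":["deltas"]}

```bash
mkdir -p pics; cat > h.py <<'E'
import numpy as np, cv2, pickle
from scipy.spatial.transform import Rotation as R
from bench import manip
def cap(n,f):
    s=manip.observe(); c=manip.capture(n); cv2.imwrite(f'pics/{f}.png',c['image'][:,:,::-1]); c['s']=s
    pickle.dump(c,open(f'{f}.pkl','wb')); return c
def pose(c):
    if 'mount' in c:
        M=np.array(c['mount']); r=R.from_rotvec(c['s']['eef_rot']).as_matrix()
        return r@M[:3,:3], r@M[:3,3]+np.array(c['s']['position'])
    o=np.array(c['orientation']); 
    return (o if o.shape==(3,3) else R.from_rotvec(o).as_matrix()), np.array(c['eye'])
def ray(c,uv):
    d=np.array([(uv[0]-c['cx'])/c['fx'],(uv[1]-c['cy'])/c['fy']]); p=d.copy()
    for _ in range(20): p=d/(1+c['k1']*(p@p))
    return p
def atz(c,uv,z):
    A,e=pose(c); d=A@np.append(ray(c,uv),1); return e+d*(z-e[2])/d[2]
def proj(c,P):
    A,e=pose(c); q=(np.atleast_2d(P)-e)@A; p=q[:,:2]/q[:,2:]; p=p*(1+c['k1']*(p**2).sum(1,keepdims=True))
    return p*[c['fx'],c['fy']]+[c['cx'],c['cy']]
E
python3 - <<'E'
from h import *
for n in('scene','top'):
    c=cap(n,n); print({k:v for k,v in c.items() if k not in('image','s')})
print(manip.observe())
E
```

```text
{'fx': 457.2777145220547, 'fy': 457.2777145220547, 'cx': 279.3724431922764, 'cy': 204.85061165425216, 'k1': -0.11127331241846838, 'eye': array([1325.75940673, -827.49246447, 1176.40559818]), 'orientation': array([-2.25022031, -0.79333139,  0.34058323])}
{'fx': 454.7692135208279, 'fy': 454.7692135208279, 'cx': 279.30042794329086, 'cy': 199.83977194771822, 'k1': 0.006293872536679105, 'eye': array([ 563.28480587,  -12.23464563, 1209.53543764]), 'orientation': array([-2.19783154,  2.15673508, -0.06260672])}
{'t': 0.1, 'joint_positions': array([-1.36347835e+00,  3.07487944e-01,  1.50753294e+00,  6.60813232e-07,
        1.32842287e+00, -7.34904042e-02]), 'joint_vel': array([-0.00014411, -0.00077837, -0.00435546,  0.00069973, -0.00029945,
        0.00073881]), 'tau': array([ 4.36567198e-04, -4.58529317e+01, -2.52608603e+01, -1.14980517e-04,
        5.50782715e-03, -1.21828418e-05]), 'position': array([ 159.2097472 , -551.89689592,  247.48271097]), 'eef_rot': array([-3.10884906e+00, -4.39386250e-01,  1.93300594e-04]), 'ft_force': array([-0.27820607,  0.06738527, -0.46928444]), 'ft_torque': array([-0.01297158, -0.03247923, -0.00262701]), 'finger_force': 0.0, 'grip_width': 85.2043373883543}
```

```bash
ls pics
```

```text
scene.png
top.png
```

View pics/top.png

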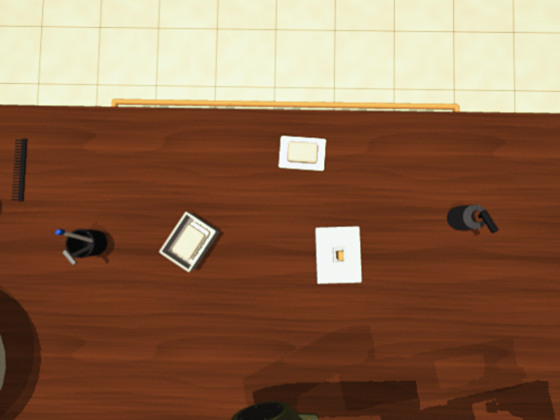

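View pics/scene.png

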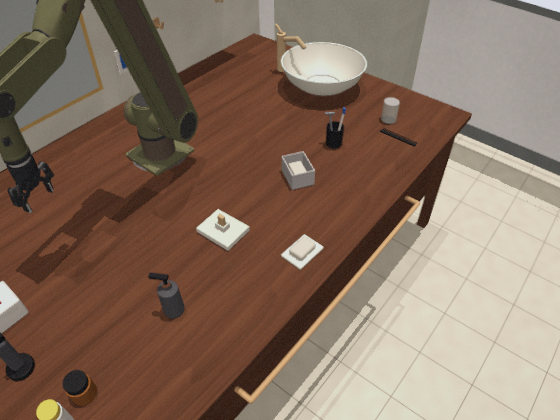

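The top view shows the tin at about (190,242) and the nested lids at about (339,255) with the collar and post in the middle. The dish is at (302,153), the cup at (85,243) and the dispenser at (470,217).

```bash
python3 - <<'E'
from h import *
c=pickle.load(open('top.pkl','rb')); im=c['image']
hsv=cv2.cvtColor(im,cv2.COLOR_RGB2HSV)
m=((hsv[...,1]<60)&(hsv[...,2]>120)).astype(np.uint8)
def blob(x0,y0,x1,y1,z):
    q=np.zeros_like(m); q[y0:y1,x0:x1]=m[y0:y1,x0:x1]
    cs,_=cv2.findContours(q,cv2.RETR_EXTERNAL,cv2.CHAIN_APPROX_NONE)
    k=max(cs,key=cv2.contourArea)[:,0]
    P=np.array([atz(c,p,z)[:2] for p in k.astype(float)],np.float32)
    print(cv2.minAreaRect(P)); 
blob(300,215,380,295,24); blob(150,200,230,280,70)
for uv,z in [((302,153),20),((85,243),45),((470,217),80)]: print(atz(c,uv,z))
a=cv2.resize(im[200:290,140:240],None,fx=4,fy=4,interpolation=cv2.INTER_CUBIC)
b=cv2.resize(im[210:300,290:390],None,fx=4,fy=4,interpolation=cv2.INTER_CUBIC)
cv2.imwrite('pics/crop.png',np.hstack([a,b])[:,:,::-1])
E
```

```text
((510.4386291503906, -148.52377319335938), (144.59503173828125, 115.84757995605469), 2.9365639686584473)
((537.7060546875, 233.86428833007812), (92.75011444091797, 123.24482727050781), 58.004432678222656)
[774.42206065 -51.22630856  20.        ]
[527.51838946 501.63329559  45.        ]
[ 611.20688211 -465.75222545   80.        ]
```

View pics/crop.png

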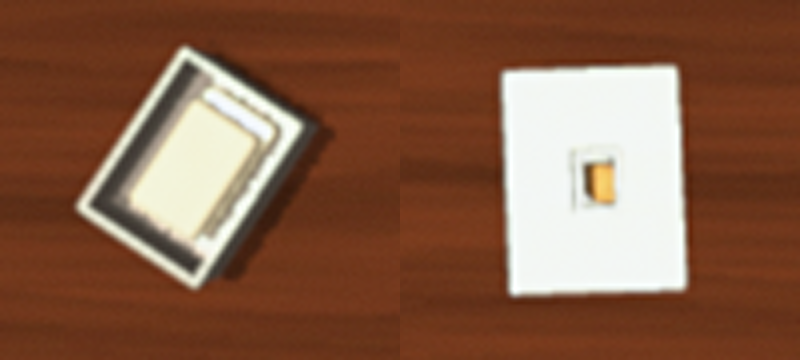

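The crop confirms the long axes: lids about +2.9° and tin about -32° (long edge from (80,205) to (185,47)). The fitted sizes are within 4 mm of those given. Next I'll hover above the lids.

```bash
cat > to.py <<'E'
import sys
from h import *
def to(x,y,z,yaw):
    s=manip.observe(); r=R.from_rotvec(s['eef_rot']); a=np.radians(yaw)/2
    t=R.from_rotvec(np.pi*np.array([np.cos(a),np.sin(a),0]))
    print('d[m]',(r.inv().apply(np.array([x,y,z])-s['position'])/1000).round(4),'turn',(r.inv()*t).as_rotvec(degrees=True).round(2),
     'pos',s['position'].round(1),'q',s['joint_positions'].round(2),'f',s['ft_force'].round(1),'w',round(s['grip_width'],1),'t',s['t'])
if __name__=='__main__': to(*map(float,sys.argv[1:]))
E
python3 to.py 510 -148 250 2.9
```

```text
d[m] [ 0.449  -0.2909 -0.0019] turn [-0.11  0.   13.19] pos [ 159.2 -551.9  247.5] q [-1.36  0.31  1.51  0.    1.33 -0.07] f [-0.3  0.1 -0.5] w 85.2 t 0.1
```

apply_moves([
  [0.449,-0.291,-0.002,0,0,13.2,1],
  [0.449,-0.291,-0.002,0,0,13.2,1],
  [0.449,-0.291,-0.002,0,0,13.2,1],
  [0.449,-0.291,-0.002,0,0,13.2,1],
  [0.449,-0.291,-0.002,0,0,13.2,1],
], squeeze=50)

```text
t: 0.72
position: [364.4, -315.6, 249.3]
eef_rot: [-3.14, -0.078, 0.0]
ft_force: [-0.1, -0.2, -1.2]
grip_width: 85.3
finger_force: 0.0
```

```bash
python3 to.py 510 -148 250 2.9
```

```text
d[m] [ 0.1538 -0.1601 -0.0007] turn [-0.01  0.   -0.04] pos [ 364.4 -315.6  249.3] q [-0.8   0.18  1.69  0.    1.28  0.72] f [-0.1 -0.2 -1.2] w 85.3 t 0.725
```

apply_moves([
  [0.154,-0.16,-0.001,0,0,0,1],
  [0.154,-0.16,-0.001,0,0,0,1],
  [0.154,-0.16,-0.001,0,0,0,1],
  [0.154,-0.16,-0.001,0,0,0,1],
  [0.154,-0.16,-0.001,0,0,0,1],
])

```text
t: 1.35
position: [510.5, -147.7, 250.0]
eef_rot: [-3.14, -0.086, 0.001]
ft_force: [-1.1, -0.5, 0.6]
grip_width: 85.6
finger_force: 0.0
```

```bash
python3 -c "
from h import *
c=cap('wrist','w1');print(c['mount'])
"; python3 to.py 510.4 -148.5 120 2.9
```

```text
[[ 1.71929652e-04 -9.56180076e-01 -2.92779154e-01  7.41555953e+01]
 [ 9.99999221e-01 -1.97565444e-04  1.23245680e-03 -6.73721042e-01]
 [-1.23629368e-03 -2.92779138e-01  9.56179297e-01 -1.26932575e+02]
 [ 0.00000000e+00  0.00000000e+00  0.00000000e+00  1.00000000e+00]]
d[m] [ 0.0012 -0.0003  0.1299] turn [-0.01  0.07  0.15] pos [ 509.4 -148.8  249.9] q [-0.36  0.24  1.59 -0.    1.3   1.15] f [-0.   0.3 -0.1] w 85.6 t 1.4
```

View pics/w1.png

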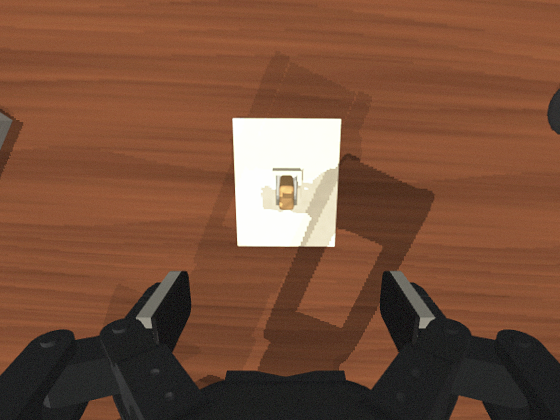

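The wrist view shows the lid top corners at (233,118), (341,119), (335,246) and (238,246). The post and collar are near (287,190).

```bash
python3 - <<'E'
from h import *
c=pickle.load(open('w1.pkl','rb'))
P=np.array([atz(c,p,24)[:2] for p in [(233,118),(341,119),(335,246),(238,246)]])
print(P.round(1),P.mean(0),[np.linalg.norm(P[i]-P[i-1]).round(1) for i in range(4)])
x=P[0]+P[1]-P[2]-P[3]; print(np.degrees(np.arctan2(x[1],x[0])))
y=P[0]+P[3]-P[1]-P[2]; print(np.degrees(np.arctan2(-y[0],y[1])))
ce=P.mean(0)
a=np.radians(2.9); X=np.array([np.cos(a),np.sin(a)]);Y=np.array([-X[1],X[0]])
im=cv2.resize(c['image'][100:260,210:360],None,fx=4,fy=4,interpolation=cv2.INTER_CUBIC)[:,:,::-1].copy()
for ctr,col in((ce,(0,0,255)),(np.array([510.4,-148.5]),(255,0,0))):
  for z,l,w in((24,142,112),(46,40,30),(80,24,14)):
    Q=[np.append(ctr+X*l/2*i+Y*w/2*j,z) for i,j in((1,1),(1,-1),(-1,-1),(-1,1))]
    cv2.polylines(im,[np.int32((proj(c,Q)-[210,100])*4+2)],True,col,1)
cv2.imwrite('pics/w1o.png',im[:600])
E
```

```text
[[ 577.6  -89.6]
 [ 582.8 -201.6]
 [ 440.8 -209.4]
 [ 434.6  -96.7]] [ 508.94329393 -149.33511702] [np.float64(143.2), np.float64(112.2), np.float64(142.2), np.float64(112.9)]
2.9913667016323995
2.873540588343346
```

View pics/w1o.png

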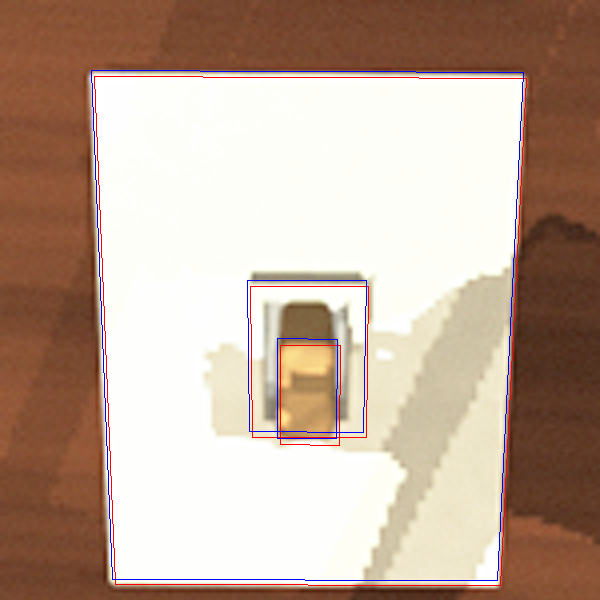

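The projected outlines fit the image within about 1.5 mm, so I'll use (510, -149) with yaw 2.9°. I'll descend and grip the post with tips at z≈52.

apply_moves([
  [0.0005,0.0003,0.05,0,0,0.2,0.2],
  [0.0005,0.0003,0.1,0,0,0.2,0.2],
  [0.0005,0.0003,0.14,0,0,0.2,0.2],
  [0.0005,0.0003,0.14,0,0,0.2,0.2],
  [0.0005,0.0003,0.14,0,0,0.2,0.2],
])

```text
t: 2.02
position: [510.1, -151.1, 111.6]
eef_rot: [3.14, 0.072, 0.002]
ft_force: [0.0, -0.8, 1.9]
grip_width: 51.2
finger_force: 0.0
```

```bash
python3 to.py 510 -149 69 2.9
```

```text
d[m] [-0.0001 -0.0022  0.0426] turn [ 0.04 -0.06 -0.28] pos [ 510.1 -151.1  111.6] q [-0.37  0.39  1.78 -0.    0.97  1.16] f [ 0.  -0.8  1.9] w 51.2 t 2.025
```

apply_moves([
  [0,0,0.015,0,0,0,0],
  [0,0,0.02,0,0,0,0],
  [0,0,0.02,0,0,0,0],
  [0,0,0.02,0,0,0,0],
])

```text
t: 2.52
position: [510.0, -150.1, 90.7]
eef_rot: [3.141, 0.074, 0.001]
ft_force: [0.7, -0.3, -0.4]
grip_width: 42.7
finger_force: 0.0
```

```bash
python3 to.py 510 -149 69 2.9
```

```text
d[m] [ 0.0001 -0.0011  0.0217] turn [ 0.01 -0.03 -0.2 ] pos [ 510.  -150.1   90.7] q [-0.37  0.42  1.8  -0.    0.92  1.16] f [ 0.7 -0.3 -0.4] w 42.7 t 2.525
```

apply_moves([
  [0,-0.001,0.012,0,0,-0.2,0],
  [0,-0.001,0.0217,0,0,-0.2,0],
  [0,-0.001,0.0217,0,0,-0.2,0],
  [0,-0.001,0.0217,0,0,-0.2,0],
])

```text
t: 3.02
position: [509.7, -149.1, 68.5]
eef_rot: [-3.14, -0.079, 0.001]
ft_force: [-0.6, 0.4, 0.1]
grip_width: 42.8
finger_force: 0.0
```

apply_moves([
  [0,0,0,0,0,0,-1],
  [0,0,0,0,0,0,-1],
  [0,0,0,0,0,0,-1],
  [0,0,0,0,0,0,-1],
  [0,0,0,0,0,0,-1],
], squeeze=60)

```text
t: 3.65
position: [509.9, -148.9, 69.1]
eef_rot: [-3.14, -0.079, -0.001]
ft_force: [1.2, 1.8, 2.4]
grip_width: 12.9
finger_force: 61.2
```

```bash
python3 to.py 510 -149 69 2.9
```

```text
d[m] [0.0001 0.0001 0.0001] turn [-0.01 -0.03 -0.01] pos [ 509.9 -148.9   69.1] q [-0.36  0.45  1.82  0.    0.87  1.16] f [1.2 1.8 2.4] w 12.9 t 3.65
```

apply_moves([
  [0,0,-0.01,0,0,0,-1],
  [0,0,-0.03,0,0,0,-1],
  [0,0,-0.06,0,0,0,-1],
  [0,0,-0.09,0,0,0,-1],
  [0,0,-0.11,0,0,0,-1],
])

```text
t: 4.28
position: [509.1, -149.3, 179.6]
eef_rot: [3.14, 0.079, -0.001]
ft_force: [-0.2, 0.8, -6.9]
grip_width: 13.0
finger_force: 60.0
```

```bash
python3 to.py 537.7 233.9 180 -32
```

```text
d[m] [ 0.0479 -0.3813 -0.0006] turn [ 0.04  0.04 34.89] pos [ 509.1 -149.3  179.6] q [-0.36  0.31  1.69 -0.    1.14  1.16] f [-0.2  0.8 -6.9] w 13.0 t 4.275
```

apply_moves([
  [0.002,-0.015,0,0,0,0,-1],
  [0.006,-0.05,0,0,0,0,-1],
  [0.012,-0.09,0,0,0,0,-1],
  [0.017,-0.13,0,0,0,0,-1],
  [0.021,-0.17,0,0,0,0,-1],
])

```text
t: 4.9
position: [520.3, 23.8, 176.9]
eef_rot: [-3.14, -0.079, 0.006]
ft_force: [0.5, -0.5, -6.9]
grip_width: 13.0
finger_force: 59.8
```

apply_moves([
  [0.005,-0.04,0,0,0,4,-1],
  [0.01,-0.08,0,0,0,10,-1],
  [0.014,-0.11,0,0,0,17,-1],
  [0.017,-0.13,0,0,0,23,-1],
  [0.017,-0.14,0,0,0,28,-1],
])

```text
t: 5.52
position: [530.1, 164.3, 176.6]
eef_rot: [3.065, -0.685, -0.006]
ft_force: [-0.2, -0.1, -6.5]
grip_width: 12.9
finger_force: 59.8
```

```bash
python3 to.py 537.7 233.9 180 -32; python3 - <<'E'
from h import *
cap('wrist','w2')
E
```

```text
d[m] [-0.0228 -0.0662 -0.0034] turn [0.13 0.2  6.82] pos [530.1 164.3 176.6] q [0.22 0.35 1.65 0.   1.15 2.23] f [-0.2 -0.1 -6.5] w 12.9 t 5.525
```

View pics/w2.png

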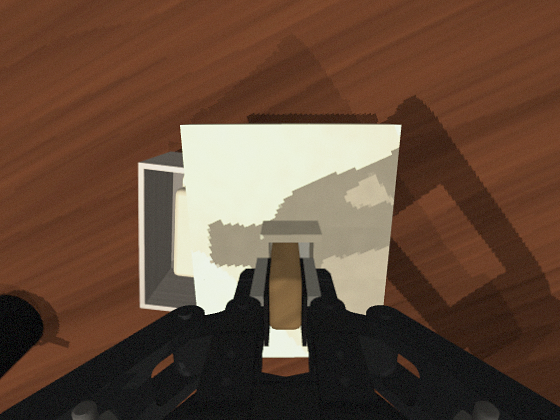

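The lids hang level in the fingers. The tin shows at left with rim corners at (138,162) and (140,308), which gives an independent check.

```bash
python3 - <<'E'
from h import *
c=pickle.load(open('w2.pkl','rb'))
a=np.radians(-32);X=np.array([np.cos(a),np.sin(a)]);Y=np.array([-X[1],X[0]])
A=[atz(c,p,70)[:2] for p in((138,162),(140,308))]; d=A[0]-A[1]
print(A,np.linalg.norm(d),np.degrees(np.arctan2(d[1],d[0])),(A[0]+A[1])/2-45*Y)
print(proj(c,[np.append(np.array([537.7,233.9])+60*s*X+45*Y,70) for s in(1,-1)]))
L=[atz(c,p,c['s']['position'][2]-45)[:2] for p in((180,125),(402,125))]; d=L[0]-L[1]
lc=(L[0]+L[1])/2; a=np.arctan2(d[1],d[0])-np.pi/2; print(np.linalg.norm(d),np.degrees(a), lc-71*np.array([np.cos(a),np.sin(a)]),c['s']['position'])
# tin from top image: rim edges at subpixel by hand corners (crop/4)
t=pickle.load(open('top.pkl','rb'))
C=np.array([atz(t,((u+.5)/4-.5+140,(v+.5)/4-.5+200),70)[:2] for u,v in((78,206),(184,46),(314,126),(197,290))])
print(C.round(1),C.mean(0),np.linalg.norm(C-np.roll(C,1,0),axis=1))
d=C[1]-C[0]+C[2]-C[3];print(np.degrees(np.arctan2(d[1],d[0])))
E
```

```text
[array([612.02930973, 241.8543596 ]), array([509.4370183 , 306.24360991])] 121.12453846237948 -32.11331466619465 [536.88679712 235.88682043]
[[139.56628766 160.53857522]
 [141.60760574 305.78119353]]
113.10834617804902 -25.16176986219513 [526.66587413 162.50314665] [530.11460837 164.32459313 176.64757204]
[[511.7 303.5]
 [612.9 240.5]
 [564.4 157.2]
 [461.2 227.2]] [537.53600769 232.09197863] [ 91.51315934 119.2487639   96.45166714 124.67132255]
-33.02242406963518
```

```bash
python3 to.py 538 234 175 -32.3
```

```text
d[m] [-0.0221 -0.0657  0.0017] turn [0.08 0.24 6.97] pos [529.9 165.2 176.7] q [0.22 0.35 1.65 0.   1.15 2.24] f [-0.1  1.1 -7.7] w 13.1 t 5.575
```

apply_moves([
  [-0.008,-0.022,0,0,0,2.5,-1],
  [-0.016,-0.048,0,0,0,5.5,-1],
  [-0.022,-0.065,0,0,0.2,7,-1],
  [-0.022,-0.0655,0,0,0.2,7,-1],
  [-0.022,-0.0655,0,0,0.2,7,-1],
])

```text
t: 6.2
position: [538.7, 230.4, 177.6]
eef_rot: [3.017, -0.866, 0.002]
ft_force: [-0.1, 0.3, -6.9]
grip_width: 12.7
finger_force: 60.1
```

apply_moves([
  [0,0,0.004,0,0,0,-1],
  [0,0,0.012,0,0,0,-1],
  [0,0,0.02,0,0,0,-1],
  [0,0,0.02,0,0,0,-1],
  [0,0,0.02,0,0,0,-1],
])

```text
t: 6.82
position: [540.1, 231.0, 158.7]
eef_rot: [3.018, -0.869, 0.005]
ft_force: [-0.0, 0.1, -5.7]
grip_width: 13.0
finger_force: 60.0
```

```bash
python3 to.py 538 234 145 -32.3
```

```text
d[m] [-0.0034 -0.0015  0.0137] turn [-0.01 -0.2   0.18] pos [540.1 231.  158.7] q [ 0.33  0.4   1.6  -0.    1.13  2.47] f [-0.   0.1 -5.7] w 13.0 t 6.825
```

apply_moves([
  [-0.0015,-0.0007,0.002,0,0,0,-1],
  [-0.0034,-0.0015,0.006,0,0,0.2,-1],
  [-0.0034,-0.0015,0.01,0,0,0.2,-1],
  [-0.0034,-0.0015,0.01,0,0,0.2,-1],
  [-0.0034,-0.0015,0.01,0,0,0.2,-1],
])

```text
t: 7.45
position: [538.0, 234.1, 148.7]
eef_rot: [3.017, -0.874, 0.005]
ft_force: [-0.0, 0.4, -6.2]
grip_width: 12.9
finger_force: 60.0
```

```bash
python3 to.py 538 234 140 -32.3; python3 - <<'E'
from h import *
for n in('wrist','top','scene'): cap(n,n+'3')
w=cv2.imread('pics/wrist3.png');t=cv2.imread('pics/top3.png')[195:295,135:250];s=cv2.imread('pics/scene3.png')[120:210,250:350]
o=np.zeros((600,800,3),np.uint8); o[:300,:400]=cv2.resize(w,(400,300)); o[:348,400:]=cv2.resize(t,(400,348)); 
s=cv2.resize(s,(400,300)); o[300:,:400]=s
cv2.imwrite('pics/m3.png',o)
E
```

```text
d[m] [0.     0.0001 0.0087] turn [-0.01 -0.2  -0.01] pos [538.  234.1 148.7] q [ 0.34  0.41  1.62 -0.    1.11  2.48] f [-0.   0.4 -6.2] w 12.9 t 7.45
```

View pics/m3.png

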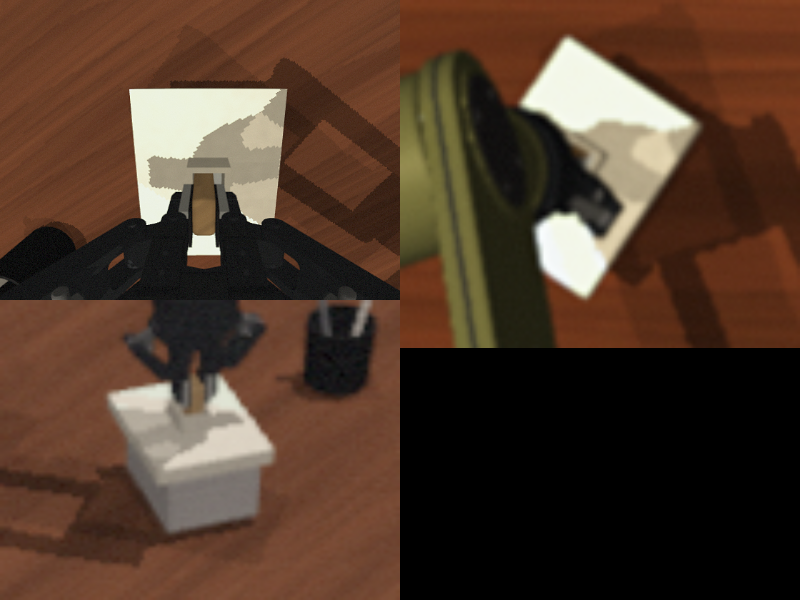

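The three views show the pair level and centred over the tin (outer lid top corner near (568,37) in the enlarged top view, skirt overhanging evenly in the scene view). I'll lower it gently.

apply_moves([
  [0,0,0.003,0,-0.1,0,-1],
  [0,0,0.006,0,-0.2,0,-1],
  [0,0,0.009,0,-0.2,0,-1],
  [0,0,0.012,0,-0.2,0,-1],
  [0,0,0.015,0,-0.2,0,-1],
])

```text
t: 8.22
position: [537.9, 234.1, 133.5]
eef_rot: [-3.017, 0.874, 0.0]
ft_force: [-0.2, -1.1, -6.7]
grip_width: 12.7
finger_force: 60.1
```

```bash
python3 to.py 538 234 123 -32.3
```

```text
d[m] [0.0001 0.     0.0105] turn [-0.01  0.01 -0.01] pos [537.9 234.1 133.5] q [0.34 0.43 1.63 0.   1.08 2.47] f [-0.2 -1.1 -6.7] w 12.7 t 8.225
```

Plug is about 5 mm into the mouth with no contact force.

apply_moves([
  [0,0,0.003,0,0,0,-1],
  [0,0,0.0055,0,0,0,-1],
  [0,0,0.0075,0,0,0,-1],
  [0,0,0.009,0,0,0,-1],
  [0,0,0.009,0,0,0,-1],
])

```text
t: 8.85
position: [537.9, 234.1, 124.7]
eef_rot: [-3.017, 0.874, 0.0]
ft_force: [-0.5, -0.3, -7.0]
grip_width: 12.3
finger_force: 60.0
```

apply_moves([
  [0,0,0.0007,0,0,0,-1],
  [0,0,0.0015,0,0,0,-1],
  [0,0,0.002,0,0,0,-1],
  [0,0,0.002,0,0,0,-1],
])

```text
t: 9.35
position: [538.1, 234.2, 123.1]
eef_rot: [-3.017, 0.874, -0.001]
ft_force: [-0.6, 0.7, -3.0]
grip_width: 12.8
finger_force: 60.4
```

apply_moves([
  [0,0,0.0005,0,0,0,-1],
  [0,0,0.001,0,0,0,-1],
  [0,0,0.001,0,0,0,-1],
  [0,0,0.001,0,0,0,-1],
])

```text
t: 9.85
position: [538.1, 234.2, 123.0]
eef_rot: [-3.017, 0.874, -0.001]
ft_force: [-3.3, 0.9, 5.5]
grip_width: 12.9
finger_force: 61.8
```

```bash
python3 to.py 538 234 123 -32.3
```

```text
d[m] [0.     0.0002 0.    ] turn [-0.06 -0.04 -0.01] pos [538.1 234.2 123. ] q [0.34 0.44 1.64 0.   1.06 2.47] f [-3.3  0.9  5.5] w 12.9 t 9.85
```

The inner lid is seated: TCP stopped at 123 mm, exactly the expected home height, and the force is now supporting. Release.

apply_moves([
  [0,0,0,0,0,0,-0.5],
  [0,0,0,0,0,0,0.1],
  [0,0,0,0,0,0,0.2],
  [0,0,0,0,0,0,0.2],
  [0,0,0,0,0,0,0.2],
])

```text
t: 10.48
position: [538.0, 234.1, 121.7]
eef_rot: [-3.017, 0.874, -0.0]
ft_force: [1.4, -0.1, 0.4]
grip_width: 51.4
finger_force: 0.0
```

```bash
python3 to.py 538 234 101 -32.3;  python3 - <<'E'
from h import *
for n in('wrist','scene'): cap(n,n+'4')
w=cv2.imread('pics/wrist4.png');s=cv2.imread('pics/scene4.png')[120:210,250:340]
cv2.imwrite('pics/m4.png',np.hstack([cv2.resize(w,None,fx=.8,fy=.8),cv2.resize(s,(336,336))]))
E
```

```text
d[m] [0.     0.0001 0.0207] turn [-0.01  0.   -0.02] pos [538.  234.1 121.7] q [0.34 0.44 1.64 0.   1.05 2.47] f [ 1.4 -0.1  0.4] w 51.4 t 10.475
```

View pics/m4.png

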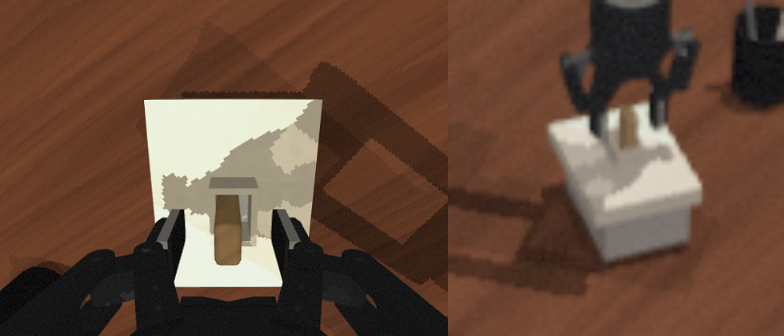

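The pair sits level on the tin, with the post centred between the open fingers. The collar is about 3 mm to the right (x 208–257 around the post at 214–243), so closing the fingers will centre it. Now I'll descend around the collar.

apply_moves([
  [0,0,0.005,0,0,0,0.1],
  [0,0,0.013,0,0,0,0.1],
  [0,0,0.0207,0,0,0,0.1],
  [0,0,0.0207,0,0,0,0.1],
  [0,0,0.0207,0,0,0,0.1],
])

```text
t: 11.2
position: [538.0, 234.1, 100.9]
eef_rot: [-3.017, 0.874, 0.0]
ft_force: [-0.2, 0.7, 0.3]
grip_width: 47.0
finger_force: 0.0
```

apply_moves([
  [0,0,0,0,0,0,-0.05],
  [0,0,0,0,0,0,-0.15],
  [0,0,0,0,0,0,-0.3],
  [0,0,0,0,0,0,-0.6],
  [0,0,0,0,0,0,-0.6],
], squeeze=40)

```text
t: 11.82
position: [537.7, 233.7, 101.4]
eef_rot: [3.017, -0.874, -0.0]
ft_force: [-2.4, -3.3, 5.6]
grip_width: 29.1
finger_force: 41.1
```

```bash
python3 to.py 538 234 101 -32.3
```

```text
d[m] [ 0.0001 -0.0004  0.0004] turn [ 0.03 -0.   -0.01] pos [537.7 233.7 101.4] q [ 0.34  0.47  1.67 -0.    1.01  2.47] f [-2.4 -3.3  5.6] w 29.1 t 11.825
```

apply_moves([
  [0,0,-0.001,0,0,0,-0.6],
  [0,0,-0.003,0,0,0,-0.6],
  [0,0,-0.006,0,0,0,-0.6],
  [0,0,-0.008,0,0,0,-0.6],
  [0,0,-0.008,0,0,0,-0.6],
])

```text
t: 12.45
position: [538.2, 234.2, 109.3]
eef_rot: [-3.017, 0.874, -0.001]
ft_force: [-0.5, -0.4, -4.6]
grip_width: 29.4
finger_force: 40.0
```

```bash
python3 to.py 538 234 195 -32.3;  python3 - <<'E'
from h import *
for n in('wrist','scene'): cap(n,n+'5')
w=cv2.imread('pics/wrist5.png');s=cv2.imread('pics/scene5.png')[120:210,250:340]
cv2.imwrite('pics/m5.png',np.hstack([cv2.resize(w,None,fx=.8,fy=.8),cv2.resize(s,(336,336))]))
E
```

```text
d[m] [-0.      0.0002 -0.0857] turn [-0.04 -0.01 -0.01] pos [538.2 234.2 109.3] q [0.34 0.46 1.66 0.   1.03 2.47] f [-0.5 -0.4 -4.6] w 29.4 t 12.45
```

View pics/m5.png

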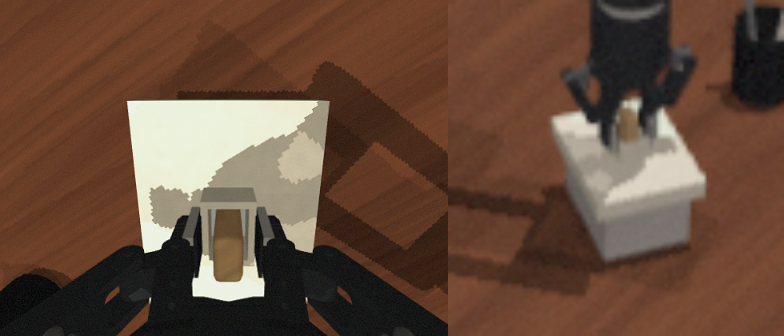

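The outer lid rises level with the post centred in the collar. The force (-4.6 N) matches its weight alone. I'll continue straight up.

apply_moves([
  [0,0,-0.004,0,0,0,-0.6],
  [0,0,-0.012,0,0,0,-0.6],
  [0,0,-0.022,0,0,0,-0.6],
  [0,0,-0.034,0,0,0,-0.6],
  [0,0,-0.046,0,0,0,-0.6],
])

```text
t: 13.18
position: [538.1, 234.2, 156.3]
eef_rot: [-3.017, 0.874, -0.001]
ft_force: [0.7, -0.5, -4.0]
grip_width: 29.2
finger_force: 40.0
```

apply_moves([
  [0,0,-0.012,0,0,0,-0.6],
  [0,0,-0.024,0,0,0,-0.6],
  [0,0,-0.034,0,0,0,-0.6],
  [0,0,-0.04,0,0,0,-0.6],
  [0,0,-0.042,0,0,0,-0.6],
])

```text
t: 13.8
position: [538.1, 234.1, 197.4]
eef_rot: [-3.017, 0.874, -0.001]
ft_force: [-0.6, -0.3, -4.7]
grip_width: 29.5
finger_force: 40.0
```

apply_moves([
  [0,0,0,0,0,0,-0.6],
  [0,0,0,0,0,0,-0.6],
  [0,0,0,0,0,0,-0.6],
  [0,0,0,0,0,0,-0.6],
  [0,0,0,0,0,0,-0.6],
])

```text
t: 14.42
position: [538.0, 234.0, 197.0]
eef_rot: [-3.017, 0.874, 0.0]
ft_force: [-0.2, -0.3, -2.7]
grip_width: 29.0
finger_force: 40.0
```

```bash
python3 to.py 538 234 195 -32.3;  python3 - <<'E'
from h import *
for n in('wrist','scene'): cap(n,n+'6')
w=cv2.imread('pics/wrist6.png');s=cv2.imread('pics/scene6.png')[120:210,250:340]
cv2.imwrite('pics/m6.png',np.hstack([cv2.resize(w,None,fx=.8,fy=.8),cv2.resize(s,(336,336))]))
E
```

```text
d[m] [0.0001 0.     0.002 ] turn [-0.    0.01 -0.01] pos [538. 234. 197.] q [0.34 0.37 1.55 0.   1.22 2.47] f [-0.2 -0.3 -2.7] w 29.0 t 14.425
```

View pics/m6.png

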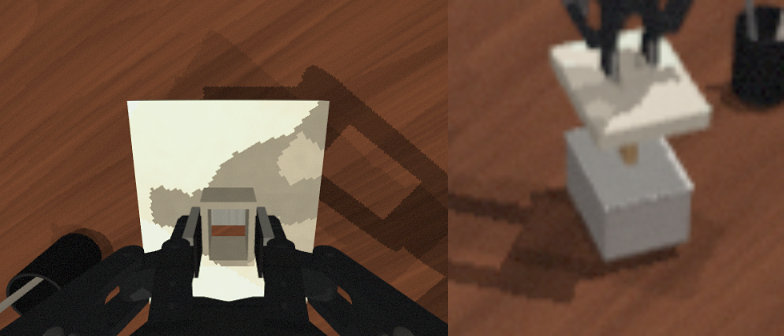

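The outer lid is held level about 100 mm above the inner lid's origin. The inner lid is flat on the tin with its post free below (scene crop near (630,155)). Handing in.

```bash
python3 -c "
from bench import manip
print(manip.sign_off())"
```

```text
the job is handed in; nothing more can be done
None
```

The nested lids were placed on the tin with the inner lid seated home. The outer lid is held level above it, about 20 mm clear of the post by the measured lift. The job is handed in at about 14.5 s, and no verdict was returned.

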